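# Prime the machine's hand lubricator

## Task

Prime the drilling machine's hand lubricator: with the fingertips press its red knob right down and let it spring back up, again and again, until the orange indicator pin on the manifold stands fully out. Only press the knob, never pull it up; do not touch the pin, and leave the oil bottle, dial gauge, spanner and brush where they are. Finish with the knob back up.

Things in the scene. Friction and masses are not known exactly. Their poses are not given: they have to be found in the camera images.
- lubricator: The lubricator, bolted down: dark steel plate 150 mm (its x) by 275 mm (its y, -198 to +78), 10 mm thick, with pump and manifold. Origin at table height under the pump's axis; z up. Pump: clear tank of amber oil, 84 by 112 mm, aluminium head 94 by 122 mm with its top at 150 mm; a black filler cap beside the plunger reaches 162 mm. A copper line joins pump and manifold.
- gland (a point): Top of the dark steel gland on the manifold, where the indicator pin comes out, at height 109 mm, 135 mm from the lubricator's origin along its -y axis. The gland is 25 mm across here; the aluminium manifold block below is 52 by 60 mm, its top at 85 mm.
- knob: The pump's red mushroom knob, round, 36 mm across and 18 mm thick, flat top 18 mm across, on a steel rod with a visible return spring. Origin at the centre of its top face, over the lubricator's origin, at height about 220 mm when up and 196 mm when right down; z up.
- plunger (a joint): Travel of the knob and its rod (m): about 0 when up (within 2 mm), grows straight downwards to 0.024 at the hard stop. A spring brings it back up by itself; the press needed grows from nothing at the top to about 10 N at the stop. It can be pulled a little above its rest (negative, to -0.009), which must not be done.
- indicator (a joint): How far the pin is out (m): 0 in, 0.030 fully out (its stop); starts from 0 to 0.012. It rises only while the knob goes down and then stays. It ratchets: each full stroke, right down and right up, brings 6 mm (the first 3 to 10), so 3 to 5 strokes do it; strokes under 20 mm gain little or nothing. With the pin at its stop the knob stops hard 12 to 14 mm down; more strokes do nothing.
- indicator_pin: The indicator pin, orange, 11 mm diameter, upright on the manifold, 135 mm from the knob's axis. Origin at its tip, at height 115 mm when in (6 mm above the dark steel gland) and 145 mm when fully out; z up. A green band 5 mm high round its foot shows completely only when it is fully out. Not to be touched.
- oil_bottle: Yellow plastic oil bottle with a red nozzle, 56 mm across, 158 mm high, 0.2 kg, standing loose at one end of the lubricator. Origin at the centre of its underside. Not to be moved.
- dial_gauge: Dial gauge on a grey block 42 by 42 mm with a steel post, 144 mm high, 0.55 kg, standing loose at the other end of the lubricator. Origin at the centre of its underside. Not to be moved.
- spanner: Steel spanner 190 mm long, 8 mm thick, lying loose on the robot's side of the lubricator. Origin at the middle of its underside, x along it. Not to be moved.
- bench_brush: White bench brush 220 mm long, 42 mm wide, 20 mm thick, lying loose on the far side of the lubricator. Origin at the middle of its underside, x along it. Not to be moved.

How it is judged:
On the way, in this order (a step that is already met when the one before it is completed fails the run):
1. the knob is pressed down for the first stroke (18 mm or more) (value of joint plunger above 0.018 m), for 0.02 s.
2. the knob is let back up (value of joint plunger below 0.006 m), for 0.02 s.
3. the indicator pin stands fully out (value of joint indicator above 0.028 m), for 0.1 s.
At the end, for the whole second after the job is handed in: The indicator pin is out to its stop (within 2 mm: 28 mm or more of 30), the knob is back up (within 4 mm) and the four loose things are within 30 mm of where they stood (value of joint indicator above 0.028 m and value of joint plunger below 0.004 m and not (distance of any of oil_bottle, dial_gauge, spanner, bench_brush from where it was at the start of the episode above 0.03 m)); the robot touches nothing.
It fails at once if the knob is pulled up (5 mm or more above its rest) (value of joint plunger below -0.005 m).
It fails at once if the indicator pin is touched (contact force between any of the fingers, the arm and indicator_pin above 0.5 N).
It fails at once if a loose thing is lifted, or moved by more than 30 mm (distance of any of oil_bottle, dial_gauge, spanner, bench_brush from where it was at the start of the episode above 0.03 m).
It fails at once if the oil bottle or the dial gauge is knocked over (angle between any of oil_bottle, dial_gauge's own z axis and vertical above 0.5 rad).
It also fails if it takes over 45 s, if anything falls off the work surface, if the arm or the gripper's body presses on something with over 40 N, if the wrist force passes 120 N, or if a joint passes its speed limit or range.

## Robot

A 6-joint arm with a two-finger parallel gripper is mounted at the origin on the work surface. World frame = base frame: x ahead of the robot, y to its left, z up, the work surface at z = 0. Lengths are in m, angles in rad, forces in N, time in s.
With the tool pointing down it reaches from about 0.3 to 0.875 m from the base axis. Payload 6.4 kg.
Tool frame: the origin (TCP) lies on the centre line of the jaws, within the pads' length; the fingertips stand 25 mm ahead of it and the grasp point (between the pads) lies 6 mm ahead of it; z points along the fingers, y is the line along which they close (so a half turn about z gives the same grasp; the last joint's range is limited). The gripper opens to 85 mm and grips with 20 to 120 N. Pads are 22 mm wide; open, the fingers measure 114 mm over their backs; the gripper's body (76 mm by 85 mm) begins 54 mm behind the grasp point. The pads swing forward as they close: fully open they stand 13 mm farther back than shut.
Start: joints at [1.124, 0.181, 1.607, -0, 1.354, -0.206], TCP at [0.137, 0.558, 0.256] pointing down, gripper open.
Joint ranges: [-2.99, 2.99], [-0.89, 2.07], [0.3, 2.58], [-1.14, 4.28], [0, 2.63], [-3.12, 3.12]. Speed limits (rad/s): [2.57, 2.57, 3.01, 3.14, 3.14, 3.14].

## Interface

Orientations are given as a unit quaternion [w, x, y, z].
In Python, from bench import get_obs, camera, hand_in, spot_in gives the robot as it stands.
- The arm moves only by the shell command python3 -m jog 'ROWS'. ROWS is JSON, one flat list of numbers, 7 for each row, row after row: the shift along the tool's x, y, z in m, then the turn, a rotation vector about the tool's x, y, z in rad, then the closure, from 0 (fully open) to 1 (shut). A call has 1 to 20 rows; each row is the pose to reach, as a shift and turn from the pose commanded when the call began, along the tool's axes at that moment; what a row does not reach only later rows make up. A row lasts 1/8 s, in which the tool goes at most 62.5 mm and 10.7 degrees, less where a joint would pass 70% of its speed; a pose out of reach is approached as far as the arm can. A call with a gripper value outside its range is refused whole. The fingers move at their own pace and stop on an object; the grip force is fixed at half the most. Time passes only in rows, so rows that repeat a pose let the fingers close. It gives the time, the measured TCP pose, the force, the opening and the grip force at its end, in the units of the state.
- get_obs(): the state, without advancing time (a new reading comes with each control period).
- camera(name): name is "scene" or "top" or "wrist"; returns a dict with "frame" (420x560x3 uint8, red, green, blue), "mtx" (3x3 intrinsics, pixels), "extrinsics" (4x4, takes a point from camera to world coordinates). Camera axes: x right, y up, looking along -z (the intrinsics and any distortion apply to the point x, -y, -z); pixel columns grow to the right and rows downward; lengths in m; the calibration is good to about 2 mm. A picture is of the moment at which its call begins. There is no depth.
- hand_in(): hands the job in; it is judged then, once.
Trained networks look in a picture, given as the dict that the camera call returned (one of the last four; its "shot" number tells which), for a name from the list of things; names that differ only in an ending like _2 or _b are one class to them, and where a whole thing is asked for, a point or a joint stands for the part that bears it (a point fixed in the world has none). Each returns a list of dicts, best first, with "confidence" (0 to 1); they miss things now and then, are a little off and sometimes report something else, mostly with a low value. They report only what shows in the picture. A call takes as long as a camera call.
- spot_in(picture, name): "xyz" ([x, y, z] in m, in world coordinates, good to about 4 mm: the middle of the surface that is visible of it).
The state is a dict: "time_s": time; "q": joint angles; "dq": joint speeds; "joint_efforts": joint torques, N m; "eef_pos": TCP position; "eef_rot": TCP orientation; "wrist_force": force on the tool from outside, world axes, zero at the start; "torque": the same for the moment, N m; "opening": opening from 0.0 (shut) to 1.0 (fully open); "grasp_force": force on a finger pad.
Only numpy, scipy, OpenCV 4.12 (cv2) and the standard library are available. Lean on these libraries where they do the work, as an engineer would, in place of code of your own. Each camera call takes 0.05 s, during which the arm holds its last target. There are 200 camera calls.

## Working session

There is one attempt and no reset: what is moved stays moved. The work goes in short steps, Python scripts to look and compute and a shell command to move; the robot and the scene stay as the last step left them, time stands still between calls to the robot, and variables do not carry over. Pictures are saved under pics/ and viewed, at most 10 in all, crops included, and the job is handed in when it is done.

```bash
mkdir -p pics
python3 - <<'E'
from bench import *
import cv2,numpy as np
s=camera("scene");t=camera("top")
cv2.imwrite("pics/a.png",cv2.cvtColor(np.vstack([s["frame"],t["frame"]])[:, :],cv2.COLOR_RGB2BGR)) if 0 else cv2.imwrite("pics/a.png",cv2.resize(cv2.cvtColor(np.hstack([s["frame"],t["frame"]]),cv2.COLOR_RGB2BGR),(800,300)))
for n,p in(("scene",s),("top",t)):
  for k in("knob","indicator_pin","lubricator","oil_bottle","dial_gauge","spanner","bench_brush"):
    r=spot_in(p,k); print(n,k,[(np.round(d["xyz"],3).tolist(),round(d["confidence"],2)) for d in r[:2]])
o=get_obs();print(o["eef_pos"],o["eef_rot"],o["opening"],o["time_s"])
E
```

```text
scene knob [([0.531, -0.035, 0.218], 0.66)]
scene indicator_pin []
scene lubricator [([0.561, -0.038, 0.07], 0.63)]
scene oil_bottle [([0.539, -0.287, 0.069], 0.58)]
scene dial_gauge [([0.516, 0.09, 0.039], 0.87)]
scene spanner []
scene bench_brush [([0.663, -0.064, 0.018], 0.55)]
top knob [([0.525, -0.041, 0.217], 0.7)]
top indicator_pin []
top lubricator [([0.412, -0.116, 0.005], 0.71), ([0.525, -0.089, 0.007], 0.65)]
top oil_bottle [([0.523, -0.289, 0.088], 0.75)]
top dial_gauge [([0.51, 0.088, 0.039], 0.75)]
top spanner [([0.413, -0.117, 0.003], 0.88)]
top bench_brush [([0.66, -0.073, 0.016], 0.71), ([0.508, 0.089, 0.04], 0.59)]
[0.1371056  0.55843627 0.25632435] [-8.71790429e-06  1.20125135e-01  9.92758758e-01  3.47652121e-05] 0.9998957760677415 0.8
```

View pics/a.png

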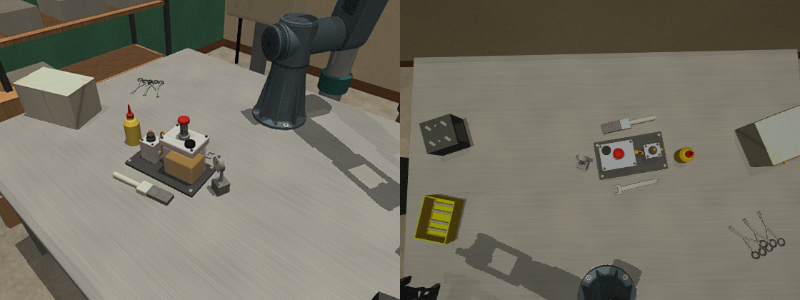

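The overview shows the red knob at about (618,153) in the top half of the picture. The manifold is on its −y side, then the bottle, with the gauge on the +y side. I'll refine the knob by colour.

```bash
cat > h.py <<'E'
from bench import *
import cv2,numpy as np
def ray(p,u,v):
    K,E=p["mtx"],p["extrinsics"]; d=np.array([(u-K[0][2])/K[0][0],-(v-K[1][2])/K[1][1],-1]); return E[:3,3],E[:3,:3]@d
def proj(p,X):
    K,E=p["mtx"],p["extrinsics"]; c=E[:3,:3].T@(np.array(X)-E[:3,3]); return K[0][0]*c[0]/-c[2]+K[0][2],K[1][1]*-c[1]/-c[2]+K[1][2]
def atz(p,u,v,z):
    o,d=ray(p,u,v); return o+d*(z-o[2])/d[2]
E
python3 - <<'E'
from h import *
t=camera("top");s=camera("scene")
for p,g in((t,[.525,-.04,.21]),(s,[.525,-.04,.21])):
    u,v=proj(p,g);hsv=cv2.cvtColor(p["frame"],cv2.COLOR_RGB2HSV)
    m=(((hsv[...,0]<6)|(hsv[...,0]>174))&(hsv[...,1]>150)&(hsv[...,2]>70)).astype(np.uint8)
    n,l,st,c=cv2.connectedComponentsWithStats(m)
    for i in range(1,n):
        if st[i,4]>20:print((u,v),c[i].round(1),st[i].tolist(),atz(p,*c[i],.211).round(4))
u,v=map(int,proj(t,[.525,-.09,.1]));a=cv2.resize(t["frame"][v-50:v+50,u-66:u+66],(792,600),interpolation=2)
cv2.imwrite("pics/b.png",a[...,::-1]);print(u,v)
for x,y in((0,0),):
    pass
R=np.array([[-.9711,.2385,0],[.2385,.9711,0],[0,0,-1]])
print(R.T@(np.array([.526,-.039,.30])-get_obs()["eef_pos"]))
E
```

```text
(np.float64(304.81207536473545), np.float64(214.9667226003803)) [305.5 214.5] [299, 208, 14, 14, 166] [ 0.526  -0.0415  0.211 ]
(np.float64(304.81207536473545), np.float64(214.9667226003803)) [404.5 215.2] [400, 211, 11, 9, 64] [ 0.5208 -0.2701  0.211 ]
(np.float64(257.6155182402988), np.float64(168.49854560327077)) [181.  157.9] [177, 146, 10, 19, 94] [ 0.6058 -0.1833  0.211 ]
(np.float64(257.6155182402988), np.float64(168.49854560327077)) [256.6 167.7] [249, 162, 16, 13, 167] [ 0.5254 -0.0423  0.211 ]
321 218
[-0.52014356 -0.48741877 -0.04368758]
```

View pics/b.png

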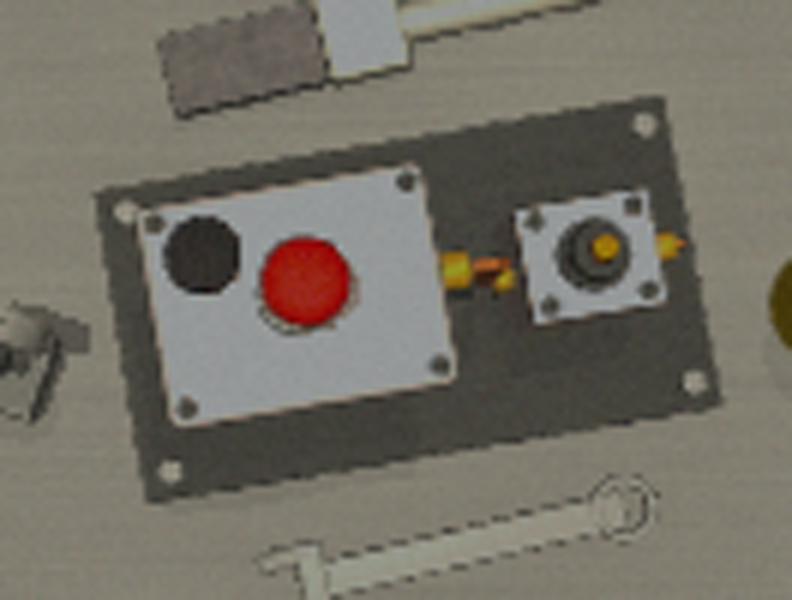

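The knob is at (0.526, −0.042) in both views, with its top near 0.22. The pin is about 135 mm away, at (600,250) in the crop. I'll raise the tool, shut the fingers and move over the knob.

```bash
python3 -m jog '[0,0,-0.044,0,0,0,1, -0.04,-0.038,-0.044,0,0,0,1, -0.08,-0.075,-0.044,0,0,0,1, -0.12,-0.113,-0.044,0,0,0,1, -0.16,-0.15,-0.044,0,0,0,1, -0.2,-0.188,-0.044,0,0,0,1, -0.24,-0.226,-0.044,0,0,0,1, -0.28,-0.263,-0.044,0,0,0,1, -0.32,-0.301,-0.044,0,0,0,1, -0.36,-0.339,-0.044,0,0,0,1, -0.4,-0.376,-0.044,0,0,0,1, -0.44,-0.414,-0.044,0,0,0,1, -0.48,-0.451,-0.044,0,0,0,1, -0.51,-0.48,-0.044,0,0,0,1, -0.521,-0.49,-0.044,0,0,0,1, -0.521,-0.49,-0.044,0,0,0,1, -0.521,-0.49,-0.044,0,0,0,1]'
python3 - <<'E'
from h import *
o=get_obs();print(o["eef_pos"],o["eef_rot"],o["opening"],o["wrist_force"],o["time_s"])
p=camera("wrist");cv2.imwrite("pics/c.png",p["frame"][...,::-1])
print(proj(p,[.526,-.042,.22]))
E
```

```text
time_s: 3.02
eef_pos: [0.5257, -0.0404, 0.3003]
eef_rot: [-0.0, 0.12, 0.993, 0.0]
wrist_force: [-0.8, -0.3, -0.7]
opening: 0.001
grasp_force: 0.0
[ 0.5256642  -0.04044353  0.30027341] [-2.23046738e-04  1.19549533e-01  9.92828183e-01  2.40408929e-04] 0.00122319703282473 [-0.78526802 -0.34812674 -0.72012113] 3.025
(np.float64(272.3965105279063), np.float64(228.5418194779764))
```

View pics/c.png

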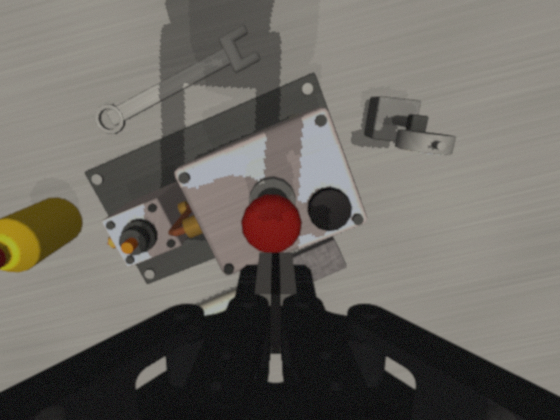

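The knob is centred at (271,223), within 5 px of the prediction, and straight under the shut fingers. First stroke: down to the stop, with a force check.

```bash
python3 -m jog '[0,0,0.03,0,0,0,1, 0,0,0.05,0,0,0,1, 0,0,0.06,0,0,0,1, 0,0,0.068,0,0,0,1, 0,0,0.074,0,0,0,1, 0,0,0.078,0,0,0,1, 0,0,0.079,0,0,0,1, 0,0,0.079,0,0,0,1]'
```

```text
time_s: 4.08
eef_pos: [0.526, -0.0408, 0.2229]
eef_rot: [-0.0, 0.12, 0.993, 0.0]
wrist_force: [-7.2, 3.5, 10.5]
opening: -0.001
grasp_force: 4.9
```

```bash
python3 -m jog '[0,0,0.002,0,0,0,1, 0,0,0.002,0,0,0,1]'
python3 - <<'E'
from h import *
p=camera("scene");u,v=map(int,proj(p,[.53,-.09,.15]))
cv2.imwrite("pics/d.png",cv2.resize(p["frame"][v-55:v+55,u-70:u+70],(760,597),interpolation=2)[...,::-1])
E
```

```text
time_s: 4.32
eef_pos: [0.5261, -0.0408, 0.2211]
eef_rot: [0.0, 0.12, 0.993, 0.0]
wrist_force: [-6.1, 4.1, 10.4]
opening: 0.001
grasp_force: 5.3
```

View pics/d.png

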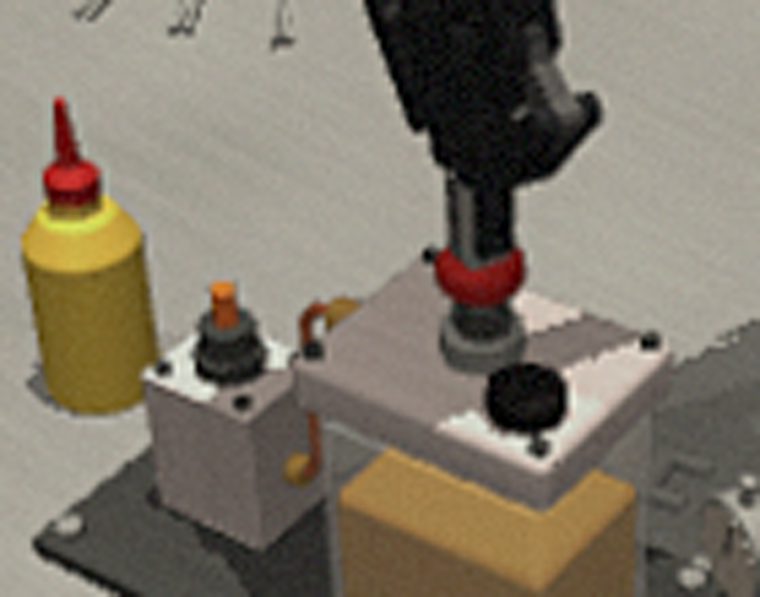

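The picture shows the knob pressed almost down and the pin partly out, its tip at (222,290). The force hasn't jumped yet, so I'll go a little deeper to find the stop.

```bash
python3 -m jog '[0,0,0.0015,0,0,0,1, 0,0,0.003,0,0,0,1, 0,0,0.003,0,0,0,1]'
```

```text
time_s: 4.75
eef_pos: [0.5262, -0.0408, 0.2209]
eef_rot: [0.0, 0.12, 0.993, 0.0]
wrist_force: [-16.0, 5.1, 28.6]
opening: 0.002
grasp_force: 14.4
```

The hard stop is at TCP 0.221 (28 N). Release fully and do two more strokes.

```bash
python3 -m jog '[0,0,-0.018,0,0,0,1, 0,0,-0.036,0,0,0,1, 0,0,-0.036,0,0,0,1, 0,0,-0.036,0,0,0,1, 0,0,-0.024,0,0,0,1, 0,0,-0.012,0,0,0,1, 0,0,-0.004,0,0,0,1, 0,0,-0.001,0,0,0,1, 0,0,-0.001,0,0,0,1]'
python3 -m jog '[0,0,-0.018,0,0,0,1, 0,0,-0.036,0,0,0,1, 0,0,-0.036,0,0,0,1, 0,0,-0.036,0,0,0,1]'
python3 -m jog '[0,0,0.012,0,0,0,1, 0,0,0.024,0,0,0,1, 0,0,0.032,0,0,0,1, 0,0,0.035,0,0,0,1, 0,0,0.035,0,0,0,1]'
python3 - <<'E'
from h import *
p=camera("scene");u,v=map(int,proj(p,[.53,-.09,.15]))
cv2.imwrite("pics/e.png",cv2.resize(p["frame"][v-55:v+55,u-70:u+70],(760,597),interpolation=2)[...,::-1])
E
```

```text
time_s: 5.88
eef_pos: [0.5268, -0.0419, 0.2209]
eef_rot: [0.001, 0.12, 0.993, -0.0]
wrist_force: [-11.7, 2.5, 32.3]
opening: 0.002
grasp_force: 15.7
time_s: 6.38
eef_pos: [0.5257, -0.0415, 0.2522]
eef_rot: [-0.001, 0.12, 0.993, 0.0]
wrist_force: [0.5, -0.7, 0.3]
opening: -0.002
grasp_force: 0.0
time_s: 7.0
eef_pos: [0.5266, -0.0418, 0.2209]
eef_rot: [0.001, 0.12, 0.993, -0.0]
wrist_force: [-9.1, 1.9, 24.8]
opening: 0.001
grasp_force: 12.7
```

View pics/e.png

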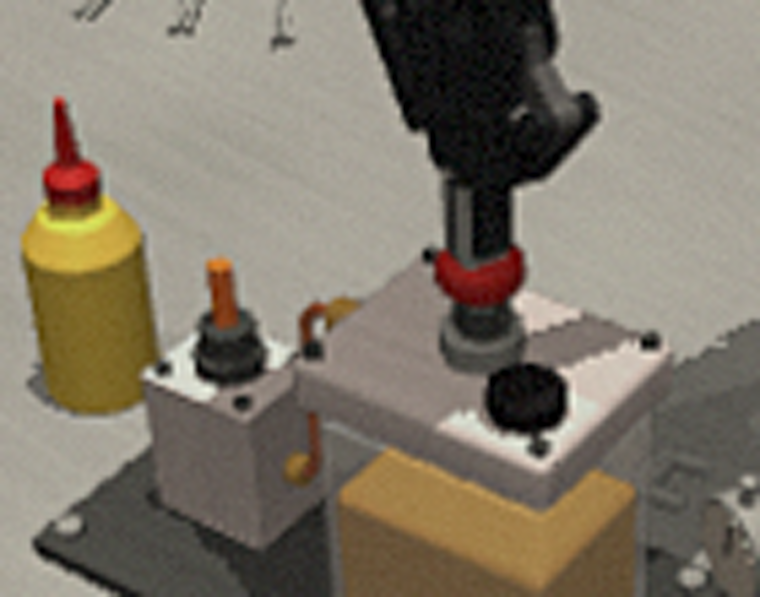

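The pin has risen (tip now at (220,265)) but no green shows yet. Next stroke goes in two parts, since the pin may reach its stop.

```bash
python3 -m jog '[0,0,-0.018,0,0,0,1, 0,0,-0.036,0,0,0,1, 0,0,-0.036,0,0,0,1, 0,0,-0.036,0,0,0,1]'
python3 -m jog '[0,0,0.012,0,0,0,1, 0,0,0.018,0,0,0,1, 0,0,0.023,0,0,0,1, 0,0,0.023,0,0,0,1]'
```

```text
time_s: 7.55
eef_pos: [0.5258, -0.0415, 0.2534]
eef_rot: [-0.001, 0.12, 0.993, 0.0]
wrist_force: [-0.3, 1.0, -0.6]
opening: 0.002
grasp_force: 0.0
time_s: 8.05
eef_pos: [0.5262, -0.0417, 0.231]
eef_rot: [-0.0, 0.12, 0.993, 0.0]
wrist_force: [-0.0, -0.0, 5.2]
opening: 0.001
grasp_force: 2.7
```

Not blocked; continue down to the stop.

```bash
python3 -m jog '[0,0,0.006,0,0,0,1, 0,0,0.011,0,0,0,1, 0,0,0.013,0,0,0,1, 0,0,0.013,0,0,0,1]'
python3 -m jog '[0,0,-0.018,0,0,0,1, 0,0,-0.036,0,0,0,1, 0,0,-0.036,0,0,0,1, 0,0,-0.036,0,0,0,1]'
python3 -m jog '[0,0,0.012,0,0,0,1, 0,0,0.018,0,0,0,1, 0,0,0.023,0,0,0,1, 0,0,0.023,0,0,0,1]'
```

```text
time_s: 8.55
eef_pos: [0.5263, -0.0417, 0.2209]
eef_rot: [0.0, 0.12, 0.993, -0.0]
wrist_force: [-8.8, 1.5, 23.3]
opening: -0.002
grasp_force: 11.6
time_s: 9.05
eef_pos: [0.5258, -0.0416, 0.2535]
eef_rot: [-0.001, 0.12, 0.993, 0.0]
wrist_force: [-0.5, 0.1, 0.2]
opening: -0.002
grasp_force: 0.0
time_s: 9.55
eef_pos: [0.5263, -0.0417, 0.2324]
eef_rot: [0.0, 0.12, 0.993, -0.0]
wrist_force: [-4.3, 2.1, 15.3]
opening: 0.004
grasp_force: 7.4
```

It stopped at 12–13 mm with 15 N, so the pin should be at its stop. I'll lift clear and check.

```bash
python3 -m jog '[0,0,-0.015,0,0,0,1, 0,0,-0.03,0,0,0,1, 0,0,-0.06,0,0,0,1, 0,0,-0.09,0,0,0,1, 0,0,-0.09,0,0,0,1, 0,0,-0.09,0,0,0,1, 0,0,-0.09,0,0,0,1]'
python3 - <<'E'
from h import *
p=camera("scene");u,v=map(int,proj(p,[.53,-.09,.15]))
cv2.imwrite("pics/f.png",cv2.resize(p["frame"][v-55:v+55,u-70:u+70],(760,597),interpolation=2)[...,::-1])
E
```

```text
time_s: 10.42
eef_pos: [0.5255, -0.0415, 0.3197]
eef_rot: [-0.001, 0.12, 0.993, 0.0]
wrist_force: [-0.6, 1.3, 0.2]
opening: -0.0
grasp_force: 0.0
```

View pics/f.png

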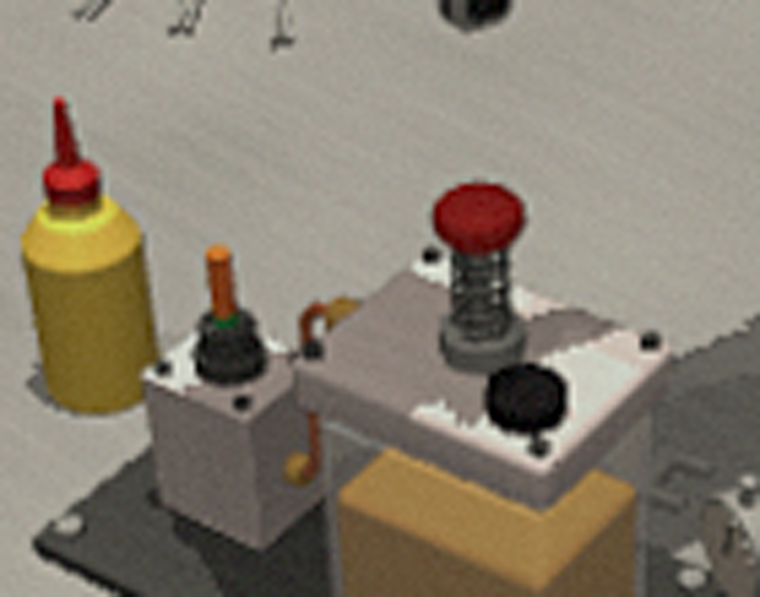

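The knob is up, the green band shows at (228,322), and the knob blocked at half travel, which only happens with the pin at its stop. The fingers are clear, so I'm handing in.

```bash
python3 -c "from bench import *;print(hand_in())"
```

```text
the job is handed in; nothing more can be done
None
```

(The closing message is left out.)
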